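# Load the washer with one of each scope part and start it

### The job

Make up one wash load in the washer's low steel tray: exactly one eyepiece, one bracket, one cover and one shaft, each lying wholly inside the tray; one part is already in it, so leave its double, and any other spare, on the bench outside the tray. Stand every toppled square bottle upright on the bench, outside the tray, so that nothing leaks when the washer shakes. Only when all that is done and let go, press the large oblong START key firmly for a moment (it hardly moves; feel for about 5 N or more, but do not force it), touch neither small key, and leave the other things on the bench where they are.

Things in the scene. Friction and masses are not known exactly. Their poses are not given: they have to be found in the camera images.
- washer: ultrasonic washer, fixed, on the blue bench mat (mat top at height 3 mm). Origin: centre of its loading tray, at mat level; x away from the robot, y left (turned up to 5 degrees). Tray: low steel frame, inside 180 (x) x 260 (y) mm, walls 5 mm thick, 25 mm high, floor level with the mat. From x = 100 mm a sloping keypad up to 65 mm high; from 220 mm the tank, 290 mm wide, 120 mm high, its handle 145
- start_top (a point): middle of the top face of the START key: the one large oblong grey membrane key, 34 x 54 mm, long way along y, at the right end of the black keypad seen from the robot. The keypad slopes 15 degrees, facing up and towards the robot; z is the key's outward normal. The key yields less than 1 mm; it registers at 5 N held for 0.1 s and is spoiled by 40 N
- key_a_top (a point): middle of the top face of a small square key, 22 x 22 mm, of the same keypad: not to be pressed
- key_b_top (a point): middle of the top face of the other small square key, 22 x 22 mm: not to be pressed
- cover: black housing cover, a rounded block 42 (x) x 70 (y) x 26 mm with two flat steel discs 3 mm high on top; the only one. Origin: centre of its underside, z up
- shaft: steel drive shaft: round rod 12 mm across and 120 mm long lying along its y, with a square hub 22 (x) x 26 (y) x 22 mm at its middle; the only one. Origin: centre of the hub's underside (the rod's axis is 11 mm above it), z up
- shaft_a (a point): one end of the shaft's rod, on its axis
- shaft_b (a point): the other end of the shaft's rod, on its axis
- driver: screwdriver lying on the bench, bystander
- jar: amber glass jar 60 mm across and 60 mm high, bystander
- nut: flat steel ring 64 mm across and 14 mm high, bystander
- eyepiece1: eyepiece of a scope: black flange 56 mm across and 10 mm thick, standing on it a round steel stem 30 mm across, 62 mm high in all; two identical ones exist. Origin: centre of the underside of the flange, z up along the stem
- eyepiece2: eyepiece of a scope: black flange 56 mm across and 10 mm thick, standing on it a round steel stem 30 mm across, 62 mm high in all; two identical ones exist. Origin: centre of the underside of the flange, z up along the stem
- bracket1: aluminium bracket like an upside-down T: flat foot 40 (x) x 64 (y) x 8 mm with an upright web 10 (x) x 50 (y) x 36 mm on its middle, 44 mm high in all; two identical ones exist. Origin: centre of the underside of the foot, z up
- bracket2: aluminium bracket like an upside-down T: flat foot 40 (x) x 64 (y) x 8 mm with an upright web 10 (x) x 50 (y) x 36 mm on its middle, 44 mm high in all; two identical ones exist. Origin: centre of the underside of the foot, z up
- bottle1: closed square bottle of cleaning fluid, white, 135 mm high with its cap: body 50 x 50 x 105 mm, then a grey round cap 28 mm across and 30 mm long; about 0.2 kg; at first lies on one flat side; may be absent. Origin: on its long axis at mid-height (67.5 mm from the base), z axis points from base to cap
- bottle2: closed square bottle of cleaning fluid, white, 135 mm high with its cap: body 50 x 50 x 105 mm, then a grey round cap 28 mm across and 30 mm long; about 0.2 kg; at first lies on one flat side; may be absent. Origin: on its long axis at mid-height (67.5 mm from the base), z axis points from base to cap
- bottle3: closed square bottle of cleaning fluid, white, 135 mm high with its cap: body 50 x 50 x 105 mm, then a grey round cap 28 mm across and 30 mm long; about 0.2 kg; at first lies on one flat side; may be absent. Origin: on its long axis at mid-height (67.5 mm from the base), z axis points from base to cap
There are look-alikes about, which are no part of the job. Leave any blue look-alike of the bracket1 alone. What is shaped like the eyepiece1 but purple is not meant.

How it is judged:
On the way, in this order (a step that is already met when the one before it is completed fails the run):
1. the tray holds exactly one part of each type, every square bottle stands upright outside the tray, all let go and at rest (x of cover in the frame of washer between -0.08 and 0.08 m and y of cover in the frame of washer between -0.12 and 0.12 m and z of cover in the frame of washer below 0.04 m and x of shaft_a in the frame of washer between -0.09 and 0.09 m and y of shaft_a in the frame of washer between -0.13 and 0.13 m and z of each of shaft_a, shaft_b in the frame of washer below 0.03 m and x of shaft_b in the frame of washer between -0.09 and 0.09 m and y of shaft_b in the frame of washer between -0.13 and 0.13 m and (((x of eyepiece1 in the frame of washer between -0.08 and 0.08 m and y of eyepiece1 in the frame of washer between -0.12 and 0.12 m and z of eyepiece1 in the frame of washer below 0.04 m) and ((x of eyepiece2 in the frame of washer above 0.1 m or x of eyepiece2 in the frame of washer below -0.1 m or y of eyepiece2 in the frame of washer above 0.14 m or y of eyepiece2 in the frame of washer below -0.14 m) and height (world z) of eyepiece2 between -0.01 and 0.05 m)) or ((x of eyepiece2 in the frame of washer between -0.08 and 0.08 m and y of eyepiece2 in the frame of washer between -0.12 and 0.12 m and z of eyepiece2 in the frame of washer below 0.04 m) and ((x of eyepiece1 in the frame of washer above 0.1 m or x of eyepiece1 in the frame of washer below -0.1 m or y of eyepiece1 in the frame of washer above 0.14 m or y of eyepiece1 in the frame of washer below -0.14 m) and height (world z) of eyepiece1 between -0.01 and 0.05 m))) and (((x of bracket1 in the frame of washer between -0.08 and 0.08 m and y of bracket1 in the frame of washer between -0.12 and 0.12 m and z of bracket1 in the frame of washer below 0.04 m) and ((x of bracket2 in the frame of washer above 0.1 m or x of bracket2 in the frame of washer below -0.1 m or y of bracket2 in the frame of washer above 0.14 m or y of bracket2 in the frame of washer below -0.14 m) and height (world z) of bracket2 between -0.01 and 0.05 m)) or ((x of bracket2 in the frame of washer between -0.08 and 0.08 m and y of bracket2 in the frame of washer between -0.12 and 0.12 m and z of bracket2 in the frame of washer below 0.04 m) and ((x of bracket1 in the frame of washer above 0.1 m or x of bracket1 in the frame of washer below -0.1 m or y of bracket1 in the frame of washer above 0.14 m or y of bracket1 in the frame of washer below -0.14 m) and height (world z) of bracket1 between -0.01 and 0.05 m))) and angle between each of bottle1, bottle2, bottle3's own z axis and vertical below 0.12 rad and height (world z) of bottle1 between 0.06 and 0.08 m and height (world z) of bottle2 between 0.06 and 0.08 m and height (world z) of bottle3 between 0.06 and 0.08 m and contact force between the fingers and eyepiece1 below 0.1 N and contact force between the fingers and eyepiece2 below 0.1 N and contact force between the fingers and bracket1 below 0.1 N and contact force between the fingers and bracket2 below 0.1 N and contact force between the fingers and cover below 0.1 N and contact force between the fingers and shaft below 0.1 N and contact force between the fingers and bottle1 below 0.1 N and contact force between the fingers and bottle2 below 0.1 N and contact force between the fingers and bottle3 below 0.1 N and linear speed of each of eyepiece1, eyepiece2, bracket1, bracket2, cover, shaft, bottle1, bottle2, bottle3 below 0.02 m/s and (x of bottle1 in the frame of washer above 0.1 m or x of bottle1 in the frame of washer below -0.1 m or y of bottle1 in the frame of washer above 0.14 m or y of bottle1 in the frame of washer below -0.14 m) and (x of bottle2 in the frame of washer above 0.1 m or x of bottle2 in the frame of washer below -0.1 m or y of bottle2 in the frame of washer above 0.14 m or y of bottle2 in the frame of washer below -0.14 m) and (x of bottle3 in the frame of washer above 0.1 m or x of bottle3 in the frame of washer below -0.1 m or y of bottle3 in the frame of washer above 0.14 m or y of bottle3 in the frame of washer below -0.14 m)), for 0.3 s.
2. the START key is pressed with at least 5 N (contact force between the fingers and start above 5 N), for 0.1 s.
At the end, for the whole second after the job is handed in: One eyepiece, bracket, cover and shaft in the tray (centres 10 mm inside its walls, under 40 mm up; shaft ends inside, under 30 mm); the second eyepiece and bracket on the bench outside it; each square bottle upright within 0.12 rad, on the bench, outside the tray; all let go and at rest (all of step 1); the robot touches nothing.
It fails at once if the START key is forced (40 N or more) (contact force between anything else and start above 40 N).
It fails at once if a small key is pressed (more than 2 N) (contact force between anything else and key_a above 2 N or contact force between anything else and key_b above 2 N).
It fails at once if a bystander (screwdriver, jar, steel ring) is moved by more than 50 mm (distance of any of driver, jar, nut from where it was at the start of the episode above 0.05 m).
Of bottle1, bottle2, bottle3 only 2 to 3 are there at a start; the rules pass over those that are not, and their reading is None.
At some moment in a run one of eyepiece1, eyepiece2, bracket1, bracket2, cover, shaft may be knocked a few centimetres aside while the robot is not near it.
Once in a run the grip may slacken for a moment while it holds something.
It also fails if it takes over 210 s, if anything falls off the work surface, if the arm or the gripper's body presses on something with over 40 N, if the wrist force passes 120 N, or if a joint passes its speed limit or range.

### The arm

A 6-joint arm with a two-finger parallel gripper is mounted at the origin on the work surface. World frame = base frame: x ahead of the robot, y to its left, z up, the work surface at z = 0. Lengths are in m, angles in rad, forces in N, time in s.
With the tool pointing down it reaches from about 0.425 to 0.95 m from the base axis. Payload 3.5 kg.
Tool frame: the origin (TCP) lies midway between the tips of the shut fingers; the grasp point (between the pads) lies 19 mm behind it; z points along the fingers, y is the line along which they close (so a half turn about z gives the same grasp; the last joint's range is limited). The gripper opens to 85 mm and grips with 20 to 120 N. Pads are 22 mm wide; open, the fingers measure 114 mm over their backs; the gripper's body (76 mm by 85 mm) begins 54 mm behind the grasp point. The pads swing forward as they close: fully open they stand 13 mm farther back than shut.
Start: joints at [-1.481, 0.286, 1.577, -0, 1.279, -0.15], TCP at [0.16, -0.656, 0.231] pointing down, gripper open.
Joint ranges: [-2.77, 2.77], [-0.9, 2.22], [0.21, 2.48], [-1.53, 4.67], [0.24, 2.81], [-2.84, 2.84]. Speed limits (rad/s): [2.79, 2.79, 3.14, 3.14, 3.14, 3.14].

### API

Orientations are given as a unit quaternion [x, y, z, w].
In Python, from plant import get_state, read_camera, ctrl gives the robot as it stands.
- The arm moves only by the shell command python3 -m crank 'ROWS' [FORCE]. ROWS is JSON, a list of rows, each a list of 3 entries, a list of its own where there are three numbers: the shift along the tool's x, y, z in mm, then the turn about the tool's z in degrees, then the closure in counts, from 0 (fully open) to 255 (shut). In form: [[[tx, ty, tz], yaw, claw], ...]. A call has 1 to 10 rows; each row is the pose to reach, as a shift and turn from the pose commanded when the call began, along the tool's axes at that moment; what a row does not reach only later rows make up. A row lasts 1/10 s, in which the tool goes at most 50 mm and 8.59 degrees, less where a joint would pass 70% of its speed; a pose out of reach is approached as far as the arm can. A call with a gripper value outside its range is refused whole. The fingers move at their own pace and stop on an object; FORCE is the grip in N (left out, the last holds). Time passes only in rows, so rows that repeat a pose let the fingers close. It gives the time, the measured TCP pose, the force, the opening and the grip force at its end, in the units of the state.
- get_state(): the state, without advancing time (a new reading comes with each control period).
- read_camera(name): name is "scene" or "top"; returns a dict with "frame" (384x512x3 uint8, blue, green, red), "range_z" (384x512 float32, m along the optical axis (not along the pixel's ray), 0 where there is no reading), "vfov" (degrees; the focal length in pixels is half the picture's height over the tangent of half this angle, whatever the lens; pixels are square), "cx", "cy" (the principal point, pixels), "origin" and "orientation" of the camera in the world. Camera axes: x right, y down, z forward; pixel columns grow to the right and rows downward; lengths in m; the calibration is good to about 2 mm. A picture is of the moment at which its call begins.
- ctrl.sign_off(): hands the job in; it is judged then, once.
The state is a dict: "time": time; "qpos": joint angles; "dq": joint speeds; "joint_efforts": joint torques, N m; "eef_pos": TCP position; "tcp_rot": TCP orientation; "contact_force": force on the tool from outside, world axes, zero at the start; "wrist_torque": the same for the moment, N m; "opening": opening from 0.0 (shut) to 1.0 (fully open); "finger_force": force on a finger pad.
Only numpy, scipy, OpenCV 4.12 (cv2) and the standard library are available. Lean on these libraries where they do the work, as an engineer would, in place of code of your own. Each camera call takes 0.05 s, during which the arm holds its last target. There are 200 camera calls.

## Working session

There is one attempt and no reset: what is moved stays moved. The work goes in short steps, Python scripts to look and compute and a shell command to move; the robot and the scene stay as the last step left them, time stands still between calls to the robot, and variables do not carry over. Pictures are saved under pics/ and viewed, at most 14 in all, crops included, and the job is handed in when it is done.

```bash
ls; mkdir -p pics
cat > h.py <<'E'
import numpy as np, cv2
from plant import get_state, read_camera, ctrl
from scipy.spatial.transform import Rotation as R
def cam(n):
    c=read_camera(n); h,w=c["frame"].shape[:2]
    f=h/2/np.tan(np.radians(c["vfov"])/2)
    v,u=np.mgrid[:h,:w]; z=c["range_z"]
    P=np.stack([(u-c["cx"])/f*z,(v-c["cy"])/f*z,z],-1)
    c["P"]=P@R.from_quat(c["orientation"]).as_matrix().T+np.array(c["origin"]); c["f"]=f
    c["P"][z==0]=np.nan
    return c
E
python3 - <<'E'
from h import *
s=get_state(); print({k:np.round(v,3) for k,v in s.items()})
for n in ("scene","top"):
    c=cam(n); print(n,c["origin"],c["orientation"],c["vfov"],c["cx"],c["cy"])
    cv2.imwrite(f"pics/{n}0.png",cv2.resize(c["frame"],(800,600)))
    np.savez(f"{n}0.npz",P=c["P"],frame=c["frame"])
E
```

```text
pics
{'time': np.float64(0.0), 'qpos': array([-1.481,  0.287,  1.578,  0.   ,  1.279, -0.15 ]), 'dq': array([-0.001,  0.001,  0.001,  0.001,  0.001, -0.001]), 'joint_efforts': array([-1.0000e-03, -4.0598e+01, -2.9263e+01, -0.0000e+00,  6.0000e-03,
       -0.0000e+00]), 'eef_pos': array([ 0.16 , -0.655,  0.23 ]), 'tcp_rot': array([ 0.993,  0.12 ,  0.   , -0.001]), 'contact_force': array([ 0.315,  0.565, -0.201]), 'wrist_torque': array([0.051, 0.021, 0.017]), 'finger_force': np.float64(0.0), 'opening': np.float64(1.0)}
scene [1.32863226 0.24142866 0.81051104] [ 0.48192254  0.77131882 -0.3501803  -0.22403505] 55.26820172161459 254.4098735433375 195.8936135608953
top [ 0.30163938 -0.15286483  1.19134863] [ 0.7360738  -0.66849319  0.07177113 -0.07849279] 49.64004274822521 257.5924625198249 193.66946190383712
```

View pics/top0.png

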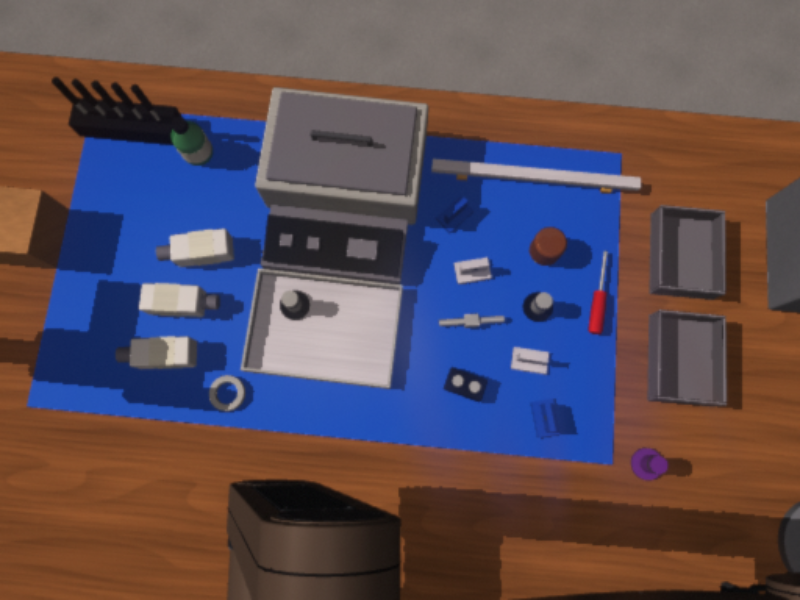

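View pics/scene0.png

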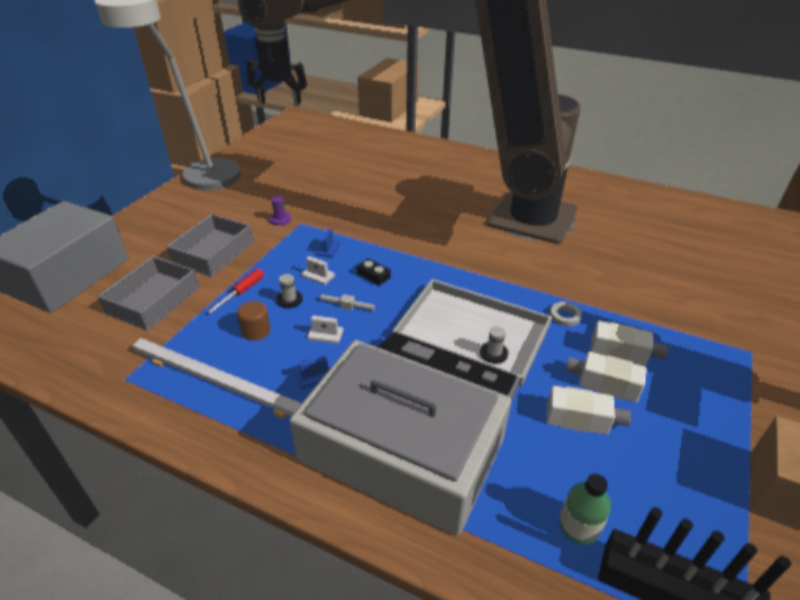

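The top view shows an eyepiece already in the tray at (292,305). Three bottles lie to the left at (202,248), (172,300) and (165,352). To the right are the brackets (473,270) and (531,360), the shaft (472,321) and the cover (467,384). Next I'll get their positions from the depth data.

```bash
cat >> h.py <<'E'
def comps(c,zmin=.007,amin=60):
    P=c["P"]; m=((P[...,2]>zmin)&(P[...,2]<.2)&(P[...,0]>.3)).astype(np.uint8)
    hsv=cv2.cvtColor(c["frame"],cv2.COLOR_BGR2HSV)
    n,l,st,ce=cv2.connectedComponentsWithStats(m,connectivity=4)
    for i in range(1,n):
        if st[i,4]<amin: continue
        q=P[l==i]; zt=np.percentile(q[:,2],97); t=q[q[:,2]>zt-.012]
        r=cv2.minAreaRect((t[:,:2]*1000).astype(np.float32))
        print(np.round(ce[i]*800/512),"n",st[i,4],"ztop",round(zt*1000),"xy",np.round(np.median(q[:,:2],0)*1000),"rect",np.round(r[0]),np.round(r[1]),round(r[2]),"hsv",np.median(hsv[l==i],0))
E
python3 - <<'E'
from h import *
d=np.load("top0.npz"); c={k:d[k] for k in d}
comps(c)
P=c["P"];s=512/800
for n,(u,v) in dict(trayTL=(261,270),trayTR=(403,286),trayBL=(243,370),trayBR=(390,386),start=(362,249),ka=(286,240),kb=(313,243),matfront=(450,430)).items(): print(n,np.round(P[int(v*s),int(u*s)]*1000))
E
```

```text
[134. 120.] n 2580 ztop 163 xy [846. 407.] rect [860. 441.] [ 16. 155.] 0 hsv [127.  66.  26.]
[338. 194.] n 12457 ztop 129 xy [728.   5.] rect [811.   3.] [282. 194.] 89 hsv [155.  22. 103.]
[535. 174.] n 1237 ztop 32 xy [ 828. -360.] rect [ 831. -358.] [ 27. 399.] 0 hsv [170.  19. 178.]
[783. 248.] n 1636 ztop 108 xy [ 713. -809.] rect [ 720. -809.] [  8. 214.] 89 hsv [158.  10.  76.]
[ 30. 227.] n 1891 ztop 105 xy [617. 541.] rect [622. 566.] [123.  77.] 2 hsv [ 12. 148.  86.]
[454. 213.] n 294 ztop 50 xy [ 735. -211.] rect [ 740. -211.] [11. 51.] 48 hsv [113. 195.  88.]
[688. 251.] n 1307 ztop 53 xy [ 700. -652.] rect [ 701. -647.] [163. 122.] 0 hsv [165.  25.  78.]
[547. 245.] n 458 ztop 68 xy [ 678. -383.] rect [ 685. -386.] [59. 58.] 40 hsv [  7. 145. 106.]
[197. 247.] n 918 ztop 58 xy [613. 254.] rect [619. 263.] [ 52. 126.] 13 hsv [ 18.  23. 204.]
[598. 304.] n 315 ztop 32 xy [ 579. -489.] rect [ 610. -491.] [ 25. 157.] 85 hsv [176. 206. 163.]
[472. 269.] n 298 ztop 51 xy [ 628. -252.] rect [ 631. -253.] [11. 50.] 15 hsv [153.  18. 177.]
[176. 299.] n 937 ztop 58 xy [515. 27
[... 504 characters left out ...]
132.] 7 hsv [ 17.  26. 115.]
[529. 359.] n 324 ztop 50 xy [ 469. -367.] rect [ 472. -370.] [50. 11.] 86 hsv [161.  17. 185.]
[465. 384.] n 399 ztop 35 xy [ 415. -255.] rect [ 416. -255.] [70. 42.] 76 hsv [115. 127.  64.]
[226. 392.] n 284 ztop 22 xy [360. 172.] rect [360. 171.] [62. 62.] 23 hsv [ 13.   22.  134.5]
[545. 417.] n 338 ztop 49 xy [ 370. -400.] rect [ 371. -403.] [49. 11.] 15 hsv [112. 201. 156.]
[648. 459.] n 242 ztop 65 xy [ 314. -578.] rect [ 312. -586.] [23. 28.] 4 hsv [142. 159. 114.]
trayTL [591. 138.  28.]
trayTR [ 585. -125.   21.]
trayBL [404. 145.  28.]
trayBR [ 399. -120.   24.]
start [638. -45.  60.]
ka [643.  92.  61.]
kb [642.  44.  59.]
matfront [ 333. -237.    3.]
```

```bash
cat >> h.py <<'E'
def go(x,y,z,phi):
    "mm,deg world -> tool shift and yaw"
    s=get_state(); M=R.from_quat(s["tcp_rot"]).as_matrix()
    d=M.T@(np.array([x,y,z])/1000-s["eef_pos"])*1000
    p0=np.degrees(np.arctan2(M[1,0],M[0,0])); yaw=-(((phi-p0)+180)%360-180)
    print("shift",np.round(d),"yaw",round(yaw,1),"| pos",np.round(s["eef_pos"]*1000,1),"phi",round(p0,1),"tilt",np.round(M[2],3),"open",s["opening"],"q6",round(s["qpos"][5],2),"t",s["time"])
E
cat > go.py <<'E'
import sys; from h import *; go(*map(float,sys.argv[1:5]))
E
python3 go.py 631 -253 120 105; python3 -m crank '[[[0,0,0],0,0]]' 40
```

```text
shift [ 553. -279.  111.] yaw -91.3 | pos [ 160.3 -655.1  230. ] phi 13.7 tilt [ 0.    -0.002 -1.   ] open 1.0039870400792374 q6 -0.15 t 0.1
time: 0.2
eef_pos: [0.1603, -0.6552, 0.2304]
tcp_rot: [0.993, 0.12, 0.0, -0.001]
contact_force: [-0.6, 0.8, 0.0]
opening: 1.001
finger_force: 0.0
```

```bash
python3 -m crank '[[[553,-279,50],-91,0],[[553,-279,50],-91,0],[[553,-279,50],-91,0],[[553,-279,50],-91,0],[[553,-279,50],-91,0],[[553,-279,50],-91,0],[[553,-279,50],-91,0],[[553,-279,50],-91,0],[[553,-279,50],-91,0],[[553,-279,50],-91,0]]' |head -2; python3 -m crank '[[[0,0,0],0,0],[[0,0,0],0,0]]'|head -3; python3 go.py 631 -253 100 105; python3 -c "
from h import *
c=cam('top');comps(c)" | grep -E "ztop (4|5|2|3)[0-9]"
```

```text
time: 1.2
eef_pos: [0.5405, -0.3303, 0.1909]
time: 1.4
eef_pos: [0.5398, -0.3308, 0.1906]
tcp_rot: [0.644, 0.765, -0.0, -0.0]
shift [ 61. 103.  90.] yaw -5.2 | pos [ 539.8 -330.8  190.6] phi 99.8 tilt [ 0.    -0.001 -1.   ] open 0.9971406939495595 q6 -0.88 t 1.4
[536. 174.] n 1250 ztop 32 xy [ 827. -360.] rect [ 830. -358.] [399.  26.] 90 hsv [170.   19.  193.5]
[454. 213.] n 293 ztop 50 xy [ 735. -211.] rect [ 739. -211.] [11. 52.] 49 hsv [113. 194.  97.]
[687. 250.] n 1340 ztop 53 xy [ 706. -648.] rect [ 700. -647.] [120. 162.] 90 hsv [166.  25.  87.]
[197. 247.] n 928 ztop 58 xy [613. 254.] rect [618. 266.] [ 52. 132.] 14 hsv [ 18.  21. 220.]
[468. 268.] n 204 ztop 50 xy [ 628. -243.] rect [ 631. -251.] [11. 44.] 15 hsv [170.  17. 195.]
[176. 299.] n 934 ztop 58 xy [515. 278.] rect [518. 279.] [ 52. 128.] 3 hsv [ 18.  24. 214.]
[597. 314.] n 232 ztop 32 xy [ 566. -486.] rect [ 571. -488.] [25. 79.] 84 hsv [178.  211.  179.5]
[689. 357.] n 1291 ztop 53 xy [ 503. -660.] rect [ 501. -648.] [160. 123.] 0 hsv [162.  30.  58.]
[159. 352.] n 941 ztop 58 xy [416. 290.] rect [418. 303.] [ 51. 132.] 7 hsv [ 17.  26. 127.]
[534. 362.] n 219 ztop 50 xy [ 467. -377.] rect [ 472. -374.] [42. 11.] 87 hsv [171.  17. 201.]
[226. 392.] n 285 ztop 21 xy [361. 171.] rect [360. 170.] [62. 62.] 6 hsv [ 13.  21. 154.]
[545. 417.] n 338 ztop 50 xy [ 370. -399.] rect [ 371. -403.] [49. 11.] 15 hsv [112. 200. 169.]
```

```bash
python3 -m crank '[[[61,103,90],-5,0],[[61,103,90],-5,0],[[61,103,90],-5,0],[[61,103,90],-5,0],[[61,103,130],-5,0],[[61,103,173],-5,0],[[61,103,173],-5,0],[[61,103,173],-5,200],[[61,103,173],-5,255],[[61,103,173],-5,255]]' 40; python3 -m crank '[[[0,0,0],0,255],[[0,0,0],0,255],[[0,0,0],0,255],[[0,0,-50],0,255],[[0,0,-100],0,255],[[0,0,-100],0,255]]' ; python3 go.py 462 76 110 105
```

```text
time: 2.45
eef_pos: [0.6323, -0.2562, 0.0219]
tcp_rot: [0.611, 0.791, 0.0, 0.003]
contact_force: [0.0, -0.2, 0.8]
opening: 0.515
finger_force: 0.0
time: 3.05
eef_pos: [0.6353, -0.257, 0.1278]
tcp_rot: [0.611, 0.792, 0.001, 0.008]
contact_force: [0.7, 0.1, 0.1]
opening: 0.11
finger_force: 39.6
shift [366. -83.  13.] yaw -0.3 | pos [ 635.3 -257.   127.8] phi 104.7 tilt [-0.011  0.012 -1.   ] open 0.10975966724661909 q6 -0.79 t 3.05
```

```bash
python3 -m crank '[[[366,-83,0],0,255],[[366,-83,0],0,255],[[366,-83,0],0,255],[[366,-83,0],0,255],[[366,-83,0],0,255],[[366,-83,0],0,255],[[366,-83,0],0,255],[[366,-83,0],0,255],[[366,-83,0],0,255],[[366,-83,0],0,255]]'; python3 -m crank '[[[0,0,0],0,255],[[0,0,0],0,255],[[0,0,30],0,255],[[0,0,70],0,255],[[0,0,90],0,255],[[0,0,90],0,255]]'; python3 go.py 462 76 20 105
```

```text
time: 4.05
eef_pos: [0.4572, 0.0788, 0.1179]
tcp_rot: [0.61, 0.792, -0.0, 0.0]
contact_force: [-0.1, -0.6, -1.4]
opening: 0.111
finger_force: 39.5
time: 4.65
eef_pos: [0.4548, 0.0778, 0.0248]
tcp_rot: [0.612, 0.791, -0.002, -0.003]
contact_force: [-1.3, 0.7, -1.4]
opening: 0.108
finger_force: 39.4
shift [-4.  7.  5.] yaw -0.4 | pos [454.8  77.8  24.8] phi 104.6 tilt [ 0.002 -0.008 -1.   ] open 0.10764523741798418 q6 -0.31 t 4.65
```

```bash
python3 -m crank '[[[0,5,3],0,255],[[0,5,5],0,255],[[0,5,5],0,255],[[0,5,5],0,150],[[0,5,5],0,150],[[0,5,5],0,150],[[0,5,5],0,150],[[0,5,-40],0,150],[[0,5,-90],0,100],[[0,5,-90],0,0]]'; python3 go.py 534 -257 100 99;  python3 -c "
from h import *
c=cam('top');comps(c)" | grep -E "ztop (4|5|2|3)[0-9]"
```

```text
time: 5.65
eef_pos: [0.4676, 0.0797, 0.1256]
tcp_rot: [0.611, 0.792, 0.004, 0.006]
contact_force: [0.2, 0.1, -0.2]
opening: 0.737
finger_force: 0.0
shift [-342.  -22.   27.] yaw 5.7 | pos [467.6  79.7 125.6] phi 104.7 tilt [-0.004  0.014 -1.   ] open 0.7372989551651038 q6 -0.3 t 5.65
[535. 174.] n 1234 ztop 32 xy [ 828. -358.] rect [ 831. -359.] [400.  26.] 90 hsv [171.  18. 196.]
[454. 214.] n 296 ztop 50 xy [ 734. -211.] rect [ 739. -211.] [11. 52.] 49 hsv [112. 197. 100.]
[688. 251.] n 1324 ztop 53 xy [ 701. -653.] rect [ 701. -648.] [122. 163.] 90 hsv [165.  24.  89.]
[198. 247.] n 901 ztop 58 xy [614. 253.] rect [619. 262.] [ 52. 123.] 12 hsv [ 18.  22. 223.]
[598. 304.] n 313 ztop 32 xy [ 579. -488.] rect [ 609. -491.] [ 26. 154.] 85 hsv [176. 206. 182.]
[156. 297.] n 422 ztop 58 xy [516. 312.] rect [516. 308.] [52. 69.] 2 hsv [ 18.  37. 217.]
[689. 356.] n 1302 ztop 53 xy [ 503. -661.] rect [ 501. -647.] [124. 161.] 90 hsv [165.  27.  91.]
[470. 320.] n 227 ztop 28 xy [ 533. -256.] rect [ 534. -258.] [ 21. 119.] 8 hsv [116.  15. 160.]
[345. 372.] n 299 ztop 33 xy [402. -50.] rect [411. -25.] [ 99. 253.] 24 hsv [114.  19. 161.]
[138. 353.] n 405 ztop 57 xy [411. 326.] rect [414. 332.] [50. 69.] 7 hsv [ 14.  26. 126.]
[529. 360.] n 322 ztop 50 xy [ 468. -368.] rect [ 472. -370.] [50. 12.] 88 hsv [141.  22. 118.]
[465. 383.] n 402 ztop 35 xy [ 416. -254.] rect [ 417. -255.] [70. 42.] 76 hsv [116. 130.  58.]
[240. 396.] n 66 ztop 22 xy [357. 146.] rect [354. 146.] [12. 40.] 86 hsv [ 14.   25.  158.5]
[545. 417.] n 336 ztop 50 xy [ 370. -399.] rect [ 371. -403.] [49. 11.] 15 hsv [113. 190. 102.]
```

```bash
python3 -m crank '[[[-342,-22,0],6,0],[[-342,-22,0],6,0],[[-342,-22,0],6,0],[[-342,-22,0],6,0],[[-342,-22,0],6,0],[[-342,-22,0],6,0],[[-342,-22,0],6,0],[[-342,-22,0],6,0],[[-342,-22,0],6,0],[[-342,-22,0],6,0]]'|head -2; python3 -m crank '[[[0,0,0],0,0]]' |head -1; python3 go.py 534 -258 7 99
```

```text
time: 6.7
eef_pos: [0.5268, -0.255, 0.1167]
time: 6.8
shift [ -4.   6. 110.] yaw -0.2 | pos [ 527.2 -254.8  117.4] phi 98.8 tilt [ 0.001 -0.001 -1.   ] open 0.9986657533578899 q6 -0.78 t 6.8
```

```bash
python3 -c "
from h import *
c=cam('top');comps(c)" | grep -E "ztop (2|3)[0-9]"
```

```text
[535. 174.] n 1249 ztop 32 xy [ 828. -358.] rect [ 831. -359.] [400.  26.] 90 hsv [171.  18. 198.]
[598. 304.] n 307 ztop 32 xy [ 579. -488.] rect [ 605. -491.] [ 25. 147.] 85 hsv [174. 195. 112.]
[469. 386.] n 321 ztop 35 xy [ 412. -262.] rect [ 415. -260.] [61. 42.] 76 hsv [118.  83.  56.]
[226. 392.] n 288 ztop 21 xy [360. 170.] rect [360. 170.] [62. 62.] 8 hsv [ 13.   21.  154.5]
```

```bash
python3 -m crank '[[[-4,6,50],0,0],[[-4,6,90],0,0],[[-4,6,110],0,0],[[-4,6,110],0,0],[[-4,6,110],0,255],[[-4,6,110],0,255],[[-4,6,110],0,255],[[-4,6,110],0,255],[[-4,6,110],0,255],[[-4,6,110],0,255]]' 50; python3 -m crank '[[[0,0,-50],0,255],[[0,0,-100],0,255],[[0,0,-100],0,255]]' ; python3 go.py 453 -49 107 90
```

```text
time: 7.85
eef_pos: [0.5352, -0.2604, 0.0097]
tcp_rot: [0.652, 0.759, 0.0, 0.001]
contact_force: [-0.1, 0.5, 6.5]
opening: 0.24
finger_force: 50.4
time: 8.15
eef_pos: [0.5386, -0.2626, 0.1161]
tcp_rot: [0.651, 0.759, 0.001, 0.007]
contact_force: [1.1, -0.6, -0.9]
opening: 0.242
finger_force: 49.7
shift [224. -52.   6.] yaw 8.7 | pos [ 538.6 -262.6  116.1] phi 98.7 tilt [-0.01   0.011 -1.   ] open 0.24215264822801497 q6 -0.77 t 8.15
```

```bash
python3 -m crank '[[[224,-52,0],9,255],[[224,-52,0],9,255],[[224,-52,0],9,255],[[224,-52,0],9,255],[[224,-52,0],9,255],[[224,-52,0],9,255],[[224,-52,0],9,255],[[224,-52,0],9,255]]'|head -2;  python3 go.py 453 -49 11 90;python3 -m crank '[[[0,0,30],0,255],[[0,0,80],0,255],[[0,0,90],0,255],[[0,0,90],0,255]]'; python3 go.py 453 -49 11 90
```

```text
time: 8.95
eef_pos: [0.4494, -0.0468, 0.108]
shift [-2.  4. 97.] yaw -0.4 | pos [449.4 -46.8 108. ] phi 89.6 tilt [-0.  0. -1.] open 0.24043766473093509 q6 -0.32 t 8.95
time: 9.35
eef_pos: [0.4474, -0.0463, 0.0161]
tcp_rot: [0.71, 0.705, -0.001, -0.003]
contact_force: [-0.1, -0.4, 0.1]
opening: 0.243
finger_force: 49.7
shift [-3.  6.  5.] yaw -0.4 | pos [447.4 -46.3  16.1] phi 89.6 tilt [ 0.002 -0.006 -1.   ] open 0.24339191161507223 q6 -0.32 t 9.35
```

Lower the last few mm and release, then go over the cover (416,-255; φ=76).

```bash
python3 -m crank '[[[0,5,4],0,255],[[0,5,6],0,255],[[0,5,6],0,255],[[0,5,6],0,120],[[0,5,6],0,120],[[0,5,6],0,120],[[0,5,6],0,120],[[0,5,-40],0,120],[[0,5,-90],0,100],[[0,5,-90],0,0]]'; python3 go.py 416 -255 100 76
```

```text
time: 10.35
eef_pos: [0.4591, -0.0477, 0.1154]
tcp_rot: [0.709, 0.705, 0.003, 0.007]
contact_force: [0.2, -1.0, 0.4]
opening: 0.761
finger_force: 0.0
shift [-207.  -42.   16.] yaw 13.7 | pos [459.1 -47.7 115.4] phi 89.7 tilt [-0.005  0.014 -1.   ] open 0.760940101374013 q6 -0.32 t 10.35
```

```bash
python3 -m crank '[[[-207,-42,10],14,0],[[-207,-42,10],14,0],[[-207,-42,10],14,0],[[-207,-42,10],14,0],[[-207,-42,10],14,0],[[-207,-42,10],14,0],[[-207,-42,10],14,0]]'|head -2;  python3 go.py 416 -255 5 76; python3 -c "
from h import *
c=cam('top')
P=c['P'];m=(P[...,2]>.012)&(P[...,2]<.05)&(P[...,0]>.4)&(P[...,0]<.58)&(abs(P[...,1])<.12)
comps(c,.016)
cv2.imwrite('pics/t1.png',cv2.resize(c['frame'][130:270,100:360],(780,420)))"
```

```text
time: 11.05
eef_pos: [0.4107, -0.2518, 0.0976]
shift [-2.  6. 93.] yaw -0.3 | pos [ 410.7 -251.8   97.6] phi 75.7 tilt [ 0.001 -0.001 -1.   ] open 1.0008767780351526 q6 -0.51 t 11.05
[133. 119.] n 2481 ztop 164 xy [849. 407.] rect [860. 439.] [ 15. 153.] 0 hsv [128.  62.  29.]
[338. 191.] n 12132 ztop 129 xy [731.   4.] rect [812.   5.] [283. 193.] 88 hsv [156.  20. 113.]
[535. 174.] n 1137 ztop 32 xy [ 828. -359.] rect [ 830. -358.] [399.  27.] 90 hsv [173.  18. 194.]
[785. 247.] n 1507 ztop 109 xy [ 715. -809.] rect [ 721. -808.] [  7. 218.] 89 hsv [158.   9.  84.]
[ 29. 226.] n 1802 ztop 104 xy [618. 543.] rect [621. 568.] [121.  79.] 0 hsv [ 13.  147.  147.5]
[455. 209.] n 105 ztop 51 xy [ 737. -210.] rect [ 739. -211.] [11. 51.] 48 hsv [113. 198.  96.]
[689. 249.] n 1065 ztop 54 xy [ 703. -653.] rect [ 701. -647.] [121. 163.] 90 hsv [165.  24.  86.]
[548. 245.] n 429 ztop 67 xy [ 678. -383.] rect [ 684. -387.] [58. 57.] 6 hsv [  6. 145. 116.]
[197. 247.] n 872 ztop 58 xy [614. 254.] rect [620. 261.] [ 52. 119.] 13 hsv [ 18.  22. 219.]
[598. 307.] n 273 ztop 33 xy [ 575. -488.] r
[... 400 characters left out ...]
 [123. 162.] 89 hsv [163.  27.  86.]
[281. 338.] n 102 ztop 52 xy [464.  80.] rect [465.  81.] [11. 48.] 12 hsv [175.  17. 207.]
[158. 352.] n 898 ztop 58 xy [416. 290.] rect [419. 299.] [ 51. 124.] 8 hsv [ 17.  24. 126.]
[351. 350.] n 200 ztop 29 xy [456. -44.] rect [457. -44.] [119.  22.] 87 hsv [ 12.   22.  172.5]
[532. 358.] n 100 ztop 52 xy [ 471. -369.] rect [ 472. -370.] [51. 11.] 86 hsv [161.  17. 148.]
[234. 389.] n 100 ztop 21 xy [373. 155.] rect [366. 159.] [62. 36.] 24 hsv [ 12.  22. 176.]
[547. 417.] n 115 ztop 50 xy [ 370. -401.] rect [ 371. -403.] [49. 12.] 16 hsv [114. 175. 101.]
[653. 462.] n 142 ztop 65 xy [ 311. -581.] rect [ 312. -586.] [23. 30.] 6 hsv [145.  138.   66.5]
```

View pics/t1.png

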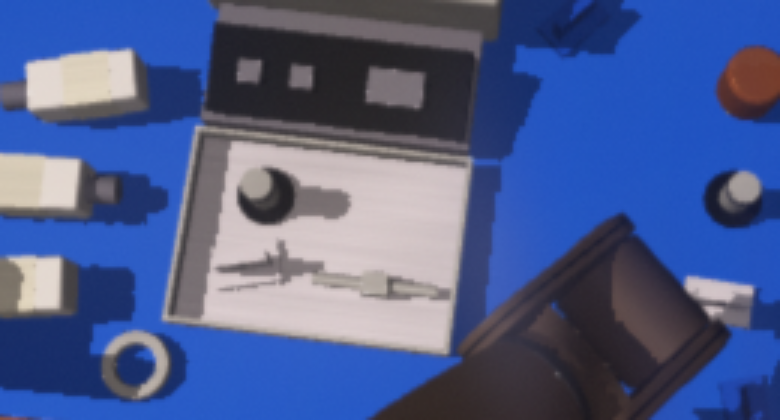

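The crop shows the eyepiece at (265,192), the bracket at (255,265) and the shaft at (380,285), all inside the tray. Now the cover.

```bash
python3 -m crank '[[[-2,6,50],0,0],[[-2,6,80],0,0],[[-2,6,92],0,0],[[-2,6,92],0,0],[[-2,6,92],0,255],[[-2,6,92],0,255],[[-2,6,92],0,255],[[-2,6,92],0,255],[[-2,6,92],0,255],[[-2,6,92],0,255]]' 50; python3 -m crank '[[[0,0,-50],0,255],[[0,0,-100],0,255],[[0,0,-100],0,255]]' ; python3 go.py 535 -69 107 85
```

```text
time: 12.1
eef_pos: [0.4174, -0.2574, 0.0079]
tcp_rot: [0.79, 0.613, 0.0, 0.002]
contact_force: [0.4, 1.7, 7.7]
opening: 0.484
finger_force: 53.4
time: 12.4
eef_pos: [0.4201, -0.26, 0.1137]
tcp_rot: [0.79, 0.613, 0.001, 0.008]
contact_force: [0.6, -1.5, -0.5]
opening: 0.475
finger_force: 56.7
shift [213.  64.   6.] yaw -9.3 | pos [ 420.1 -260.   113.7] phi 75.7 tilt [-0.007  0.013 -1.   ] open 0.4753698206386638 q6 -0.51 t 12.4
```

```bash
python3 -m crank '[[[213,64,0],-9,255],[[213,64,0],-9,255],[[213,64,0],-9,255],[[213,64,0],-9,255],[[213,64,0],-9,255],[[213,64,0],-9,255],[[213,64,0],-9,255],[[213,64,0],-9,255]]'|head -2;  python3 go.py 535 -69 9 85;python3 -m crank '[[[0,0,30],0,255],[[0,0,80],0,255],[[0,0,88],0,255],[[0,0,88],0,255]]'; python3 go.py 535 -69 9 85
```

```text
time: 13.2
eef_pos: [0.5301, -0.0665, 0.1056]
shift [-2.  5. 97.] yaw -0.4 | pos [530.1 -66.5 105.6] phi 84.6 tilt [-0.    -0.001 -1.   ] open 0.4734419808892404 q6 -0.22 t 13.2
time: 13.6
eef_pos: [0.5287, -0.0661, 0.0162]
tcp_rot: [0.74, 0.673, -0.001, -0.002]
contact_force: [0.1, -0.6, -1.0]
opening: 0.48
finger_force: 56.5
shift [-2.  7.  7.] yaw -0.4 | pos [528.7 -66.1  16.2] phi 84.6 tilt [ 0.001 -0.005 -1.   ] open 0.4801706796073735 q6 -0.22 t 13.6
```

```bash
python3 -m crank '[[[0,3,4],0,255],[[0,3,7],0,255],[[0,3,7],0,255],[[0,3,7],0,75],[[0,3,7],0,75],[[0,3,7],0,75],[[0,3,7],0,75],[[0,3,-40],0,75],[[0,3,-90],0,75],[[0,3,-110],0,0]]'
cat > b.py <<'E'
from h import *
c=cam('top');P=c['P']
m=((P[...,2]>.053)&(P[...,2]<.065)&(P[...,1]>.18)&(P[...,1]<.42)&(P[...,0]>.3)&(P[...,0]<.72)).astype(np.uint8)
n,l,st,ce=cv2.connectedComponentsWithStats(m)
for i in range(1,n):
    if st[i,4]<200: continue
    q=P[l==i]; r=cv2.minAreaRect((q[:,:2]*1000).astype(np.float32)); print(np.round(r[0]),np.round(r[1]),round(r[2],1),np.percentile(q[:,2],50))
E
python3 b.py; python3 -c "
from h import *
comps(cam('scene'),.016)" | awk '/ztop (3|4|5|6)/'
```

```text
time: 14.6
eef_pos: [0.5366, -0.0668, 0.1334]
tcp_rot: [0.739, 0.674, 0.002, 0.004]
contact_force: [0.5, -0.4, 0.0]
opening: 0.852
finger_force: 0.0
[621. 254.] [ 51. 103.] 13.7 0.0549973620176647
[518. 290.] [ 50. 103.] 5.0 0.05495152779825385
[419. 290.] [ 51. 103.] 8.6 0.054833283137886935
[278. 206.] n 88 ztop 64 xy [ 315. -580.] rect [ 313. -587.] [22. 35.] 3 hsv [140. 125.  66.]
[209. 241.] n 878 ztop 51 xy [ 507. -645.] rect [ 499. -646.] [126. 166.] 89 hsv [140.   9. 109.]
[327. 238.] n 69 ztop 50 xy [ 376. -399.] rect [ 370. -402.] [52. 12.] 14 hsv [110. 183. 149.]
[148. 289.] n 1092 ztop 51 xy [ 704. -645.] rect [ 699. -645.] [127. 163.] 89 hsv [140.   9. 109.]
[317. 265.] n 117 ztop 49 xy [ 474. -366.] rect [ 470. -368.] [51. 13.] 86 hsv [120.   7. 106.]
[246. 281.] n 148 ztop 31 xy [ 579. -483.] rect [ 584. -487.] [ 23. 107.] 85 hsv [  1.  183.5 165. ]
[298. 298.] n 149 ztop 68 xy [ 602. -330.] rect [ 595. -336.] [28. 28.] 47 hsv [ 26.  12. 122.]
[253. 318.] n 389 ztop 65 xy [ 695. -374.] rect [ 686. -384.] [55. 57.] 67 hsv [ 12. 143. 115.]
[429. 326.] n 263 ztop 35 xy [541. -62.] rect [535. -64.] [70. 42.] 84 hsv [120.  11.  56.]
[503. 332.] n 334 ztop 68 xy [524.  78.] rect [533.  73.] [29. 29.] 40 hsv [ 21.   7. 121.]
[617. 358.] n 1811 ztop 57 xy [496. 292.] rect [466. 292.] [129. 170.] 78 hsv [ 24.  15. 131.]
[585. 408.] n 1077 ztop 57 xy [631. 261.] rect [616. 267.] [ 55. 130.] 13 hsv [ 25.  14. 196.]
```

```bash
python3 go.py 521 251 110 95
```

```text
shift [315. -45.  22.] yaw -10.3 | pos [536.8 -66.8 132.9] phi 84.7 tilt [-0.002  0.009 -1.   ] open 0.9992646377364881 q6 -0.22 t 14.7
```

```bash
python3 -m crank '[[[315,-45,10],-10,0],[[315,-45,10],-10,0],[[315,-45,10],-10,0],[[315,-45,10],-10,0],[[315,-45,10],-10,0],[[315,-45,10],-10,0],[[315,-45,10],-10,0],[[315,-45,10],-10,0],[[315,-45,10],-10,0]]'|head -2;  python3 go.py 521 251 10 95
```

```text
time: 15.6
eef_pos: [0.5173, 0.2515, 0.1165]
shift [ -1.   4. 107.] yaw -0.3 | pos [517.3 251.5 116.5] phi 94.7 tilt [-0.001 -0.003 -1.   ] open 0.9983887794777138 q6 0.19 t 15.6
```

```bash
python3 -m crank '[[[-1,4,50],0,0],[[-1,4,90],0,0],[[-1,4,107],0,0],[[-1,4,107],0,0],[[-1,4,107],0,255],[[-1,4,107],0,255],[[-1,4,107],0,255],[[-1,4,107],0,255],[[-1,4,107],0,255],[[-1,4,107],0,255]]' 20; python3 -m crank '[[[0,0,-20],0,255],[[0,0,-40],0,255],[[0,0,-40],0,255],[[0,0,-40],0,255]]' ; python3 go.py 521 251 10 95; python3 -c "
from h import *
c=cam('scene')
cv2.imwrite('pics/s1.png',cv2.resize(c['frame'][180:310,320:500],(720,520)))"
```

```text
time: 16.6
eef_pos: [0.5236, 0.2511, 0.0132]
tcp_rot: [0.677, 0.736, 0.001, 0.001]
contact_force: [-1.6, -2.5, 6.7]
opening: 0.582
finger_force: 21.6
time: 17.0
eef_pos: [0.5223, 0.2512, 0.051]
tcp_rot: [0.678, 0.735, 0.0, 0.0]
contact_force: [-0.1, -0.7, -2.8]
opening: 0.583
finger_force: 22.3
shift [-0. -1. 41.] yaw -0.3 | pos [522.3 251.2  51. ] phi 94.7 tilt [ 0.     0.001 -1.   ] open 0.5829222651383732 q6 0.19 t 17.0
```

View pics/s1.png

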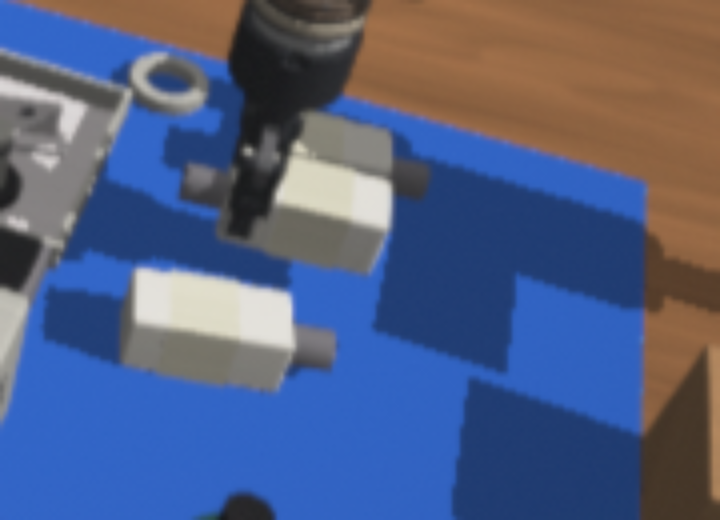

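```bash
python3 -m crank '[[[0,0,-42],0,255],[[0,0,-42],0,255],[[0,0,-42],0,115],[[0,0,-42],0,112],[[0,0,-42],0,112]]' 20 |tail -3; python3 -m crank '[[[0,0,0],0,111],[[0,0,0],0,111],[[0,0,0],0,110],[[0,0,0],0,110]]'|tail -3;  python3 -m crank '[[[0,0,0],0,109],[[0,0,0],0,109]]'|tail -3; python3 -c "
from h import *
c=cam('scene')
cv2.imwrite('pics/s2.png',cv2.resize(c['frame'][180:310,320:500],(720,520)))"
```

```text
contact_force: [-0.5, -0.2, -2.6]
opening: 0.588
finger_force: 22.9
contact_force: [0.4, -0.6, -1.7]
opening: 0.584
finger_force: 22.9
contact_force: [0.2, -0.1, -3.3]
opening: 0.59
finger_force: 22.9
```

View pics/s2.png

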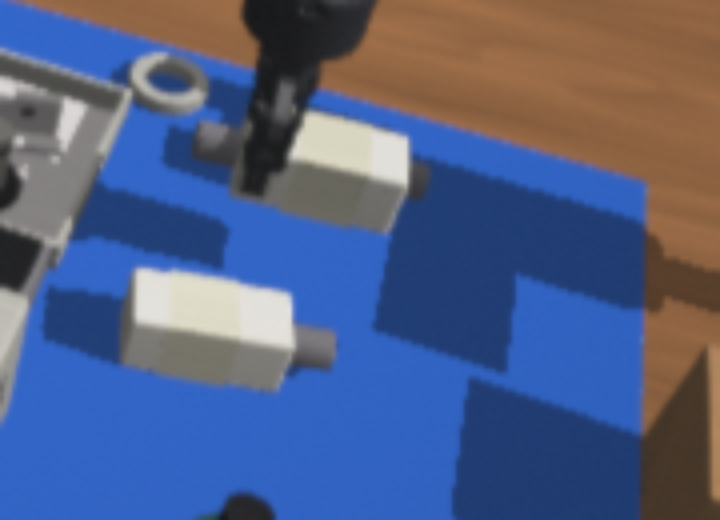

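```bash
python3 -m crank '[[[0,0,0],0,107],[[0,0,0],0,107]]'|tail -3;  python3 -m crank '[[[0,0,0],0,105],[[0,0,0],0,105]]'|tail -3; python3 -m crank '[[[0,0,0],0,104],[[0,0,0],0,104]]'|tail -3; python3 -m crank '[[[0,0,0],0,103],[[0,0,0],0,103]]'|tail -3
cat > tilt.py <<'E'
from h import *
c=cam('scene');P=c['P'];s=get_state();t=s['eef_pos']
hsv=cv2.cvtColor(c['frame'],cv2.COLOR_BGR2HSV)
d=np.linalg.norm(P[...,:2]-t[:2],axis=-1)
m=(d<.16)&(P[...,2]>t[2]-.1)&(P[...,2]>.062)&(P[...,2]<t[2]+.12)&(hsv[...,2]>90)&(hsv[...,1]<60)
q=P[m]; print(len(q)); k=np.argsort(q[:,1]); b=np.array_split(q[k],6)
for a in b: print(np.round(a.mean(0)*1000),'zmax',round(np.percentile(a[:,2],97)*1000),'zmin',round(np.percentile(a[:,2],3)*1000))
E
python3 tilt.py
```

```text
contact_force: [-0.1, 0.3, -2.4]
opening: 0.586
finger_force: 22.9
contact_force: [-0.6, 0.7, -2.3]
opening: 0.587
finger_force: 11.4
contact_force: [-0.9, 1.1, 0.1]
opening: 0.587
finger_force: 0.0
contact_force: [1.0, -0.4, 0.4]
opening: 0.596
finger_force: 0.0
33
[565. 253. 169.] zmax 205 zmin 100
[571. 255. 185.] zmax 204 zmin 115
[575. 257. 202.] zmax 204 zmin 200
[573. 259. 202.] zmax 204 zmin 201
[577. 260. 202.] zmax 203 zmin 200
[569. 267. 169.] zmax 199 zmin 111
```

```bash
python3 -c "
from h import *
c=cam('scene')
cv2.imwrite('pics/s3.png',cv2.resize(c['frame'][180:310,320:500],(720,520)))"
```

View pics/s3.png

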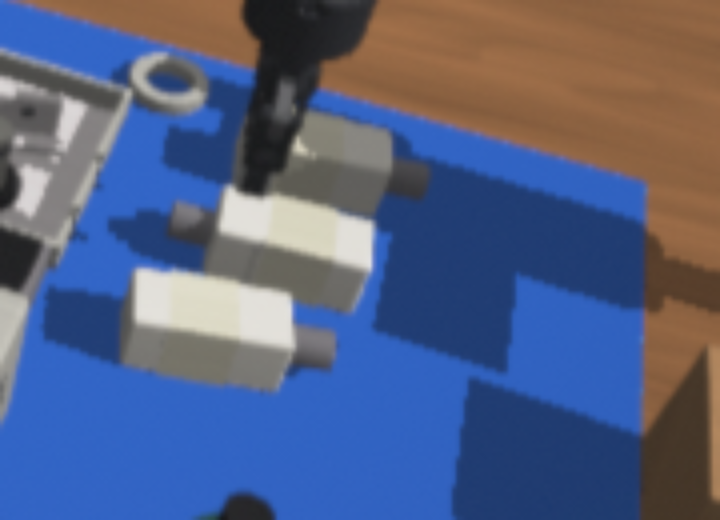

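```bash
python3 -m crank '[[[100,0,-100],0,0],[[200,0,-100],0,0],[[200,0,-100],0,0],[[200,0,-100],0,0],[[200,0,-100],0,0]]' |head -2; python3 b.py; python3 -m crank '[[[-400,0,0],0,0],[[-400,0,0],0,0],[[-400,0,0],0,0],[[-400,0,0],0,0],[[-400,0,0],0,0],[[-400,0,0],0,0],[[-400,0,0],0,0],[[-400,0,0],0,0]]' |head -2; python3 b.py
```

```text
time: 19.6
eef_pos: [0.5058, 0.4542, 0.1956]
[621. 253.] [ 51. 103.] 10.9 0.054888265797671476
[521. 290.] [ 50. 104.] 6.0 0.05488589733174787
[420. 290.] [ 50. 102.] 6.2 0.05476802792029156
time: 20.45
eef_pos: [0.5383, 0.0497, 0.1932]
[519. 314.] [50. 55.] 7.1 0.055103915461011566
```

```bash
python3 go.py 530 205 90 96; python3 -m crank '[[[158,-8,80],0,0],[[158,-8,80],0,0],[[158,-8,80],0,0],[[158,-8,80],0,0],[[158,-8,80],0,0],[[158,-8,80],0,0]]'|head -2; python3 go.py 530 205 9 96
```

```text
shift [163.   3. 102.] yaw -1.6 | pos [539.3  43.  193.3] phi 94.4 tilt [-0.005  0.001 -1.   ] open 1.0001788453728484 q6 -0.18 t 20.5
time: 21.1
eef_pos: [0.5175, 0.2088, 0.1129]
shift [ -5.  12. 104.] yaw -1.2 | pos [517.5 208.8 112.9] phi 94.8 tilt [-0.001 -0.001 -1.   ] open 0.9999508576415892 q6 0.12 t 21.1
```

```bash
python3 -m crank '[[[-5,10,30],-1,0],[[-5,10,80],-1,0],[[-5,10,104],-1,0],[[-5,10,104],-1,0],[[-5,10,104],-1,255],[[-5,10,104],-1,255],[[-5,10,104],-1,255],[[-5,10,104],-1,255],[[-5,10,104],-1,255],[[-5,10,104],-1,255]]' 20; python3 -m crank '[[[0,0,0],0,255],[[0,0,-30],0,255],[[0,0,-70],0,255],[[0,0,-110],0,255],[[0,0,-130],0,255],[[0,0,-130],0,255],[[0,0,-130],0,255]]' ; python3 -c "
from h import *
c=cam('scene')
cv2.imwrite('pics/s4.png',cv2.resize(c['frame'][150:310,320:500],(675,600)))"
```

```text
time: 22.1
eef_pos: [0.5294, 0.2045, 0.0107]
tcp_rot: [0.671, 0.741, 0.001, 0.001]
contact_force: [-1.0, -1.9, 5.0]
opening: 0.315
finger_force: 19.5
time: 22.8
eef_pos: [0.5272, 0.2044, 0.1379]
tcp_rot: [0.671, 0.741, -0.001, -0.001]
contact_force: [-0.4, -0.1, -3.7]
opening: 0.314
finger_force: 25.5
```

View pics/s4.png

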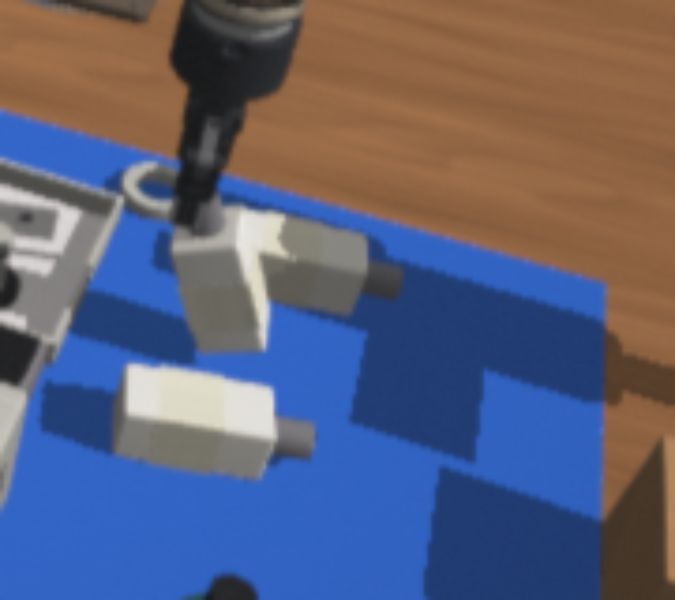

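```bash
python3 -m crank '[[[0,0,10],0,255],[[0,0,18],0,255],[[0,0,18],0,255]]'|sed -n '2p;4p'; python3 -m crank '[[[0,0,2],0,255],[[8,0,4],0,255],[[16,0,5],0,255],[[24,0,6],0,255],[[30,0,6],0,255],[[34,0,6],0,255],[[34,0,6],0,255]]'
cat > st.py <<'E'
import sys; from h import *
c=cam('scene'); cv2.imwrite(sys.argv[1],cv2.resize(c['frame'][150:310,320:500],(675,600)))
E
python3 st.py pics/s5.png
```

```text
eef_pos: [0.5275, 0.204, 0.1194]
contact_force: [-1.1, -0.1, -0.8]
time: 23.85
eef_pos: [0.5264, 0.2393, 0.1182]
tcp_rot: [0.671, 0.742, 0.001, 0.001]
contact_force: [-3.9, -1.3, 13.0]
opening: 0.315
finger_force: 34.2
```

View pics/s5.png

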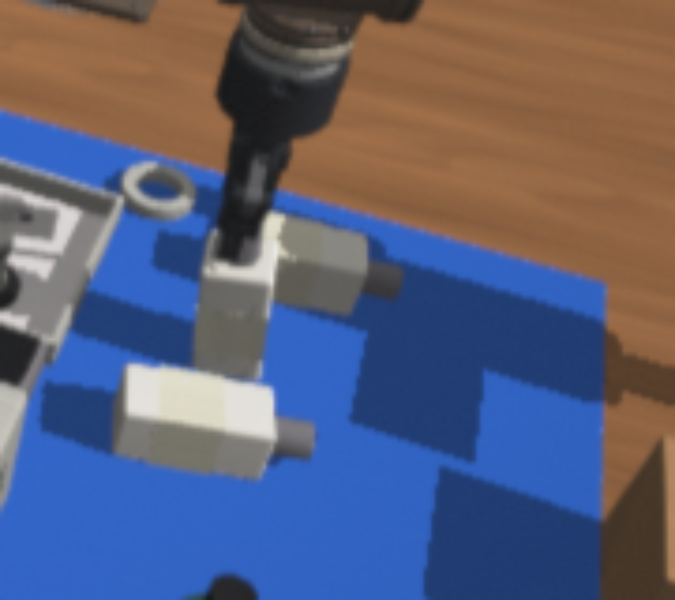

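It is standing upright now, so I'll release and rise, then go to bottle A.

```bash
python3 -m crank '[[[0,0,0],0,150],[[0,0,0],0,120],[[0,0,0],0,110],[[0,0,0],0,110],[[0,0,-50],0,110],[[0,0,-100],0,60],[[0,0,-100],0,0],[[0,0,-100],0,0]]'|sed -n 2p; python3 -m crank '[[[200,0,0],0,0],[[200,0,0],0,0],[[200,0,0],0,0],[[200,0,0],0,0],[[200,0,0],0,0]]' |head -2
python3 - <<'E'
from h import *
c=cam('top');P=c['P']
m=((P[...,2]>.1)&(P[...,2]<.142)&(np.hypot(P[...,0]-.52,P[...,1]-.24)<.08)); print(m.sum(), np.percentile(P[m][:,2],[20,80,98]),P[m].mean(0), P[m&(P[...,2]>.13)].mean(0))
E
python3 b.py; python3 go.py 600 334 110 104
```

```text
eef_pos: [0.5256, 0.2385, 0.2168]
time: 25.2
eef_pos: [0.5021, 0.4417, 0.2114]
342 [0.10715419 0.13664943 0.14115269] [0.52006947 0.26071256 0.11739138] [0.52223557 0.26501943 0.13837958]
[621. 253.] [ 52. 104.] 12.9 0.05487919531706775
[419. 290.] [ 51. 103.] 9.4 0.05495137042222509
shift [-113.   86.  102.] yaw -8.2 | pos [503.4 437.6 211.8] phi 95.8 tilt [-0.003 -0.004 -1.   ] open 0.9971715246872016 q6 0.46 t 25.3
```

```bash
python3 -m crank '[[[-111,88,90],-7,0],[[-111,88,90],-7,0],[[-111,88,90],-7,0],[[-111,88,90],-7,0],[[-111,88,90],-7,0],[[-111,88,90],-7,0],[[-111,88,90],-7,0]]'|head -2; python3 go.py 602 336 9 103
```

```text
time: 26.0
eef_pos: [0.6034, 0.3368, 0.1268]
shift [ -1.  -2. 118.] yaw -0.3 | pos [603.4 336.8 126.8] phi 102.7 tilt [ 0.001  0.002 -1.   ] open 1.0006261154653175 q6 0.14 t 26.0
```

```bash
python3 -m crank '[[[-1,-2,40],0,0],[[-1,-2,85],0,0],[[-1,-2,117],0,0],[[-1,-2,117],0,0],[[-1,-2,117],0,255],[[-1,-2,117],0,255],[[-1,-2,117],0,255],[[-1,-2,117],0,255],[[-1,-2,117],0,255],[[-1,-2,117],0,255]]' 20; python3 -m crank '[[[0,0,0],0,255],[[0,0,-30],0,255],[[0,0,-70],0,255],[[0,0,-110],0,255],[[0,0,-130],0,255],[[0,0,-130],0,255],[[0,0,-130],0,255]]' ; python3 st.py pics/s6.png
```

```text
time: 27.0
eef_pos: [0.603, 0.335, 0.0103]
tcp_rot: [0.625, 0.781, 0.002, 0.001]
contact_force: [-1.3, 1.4, 5.8]
opening: 0.318
finger_force: 19.5
time: 27.7
eef_pos: [0.6011, 0.3338, 0.1368]
tcp_rot: [0.625, 0.781, -0.001, -0.0]
contact_force: [-1.4, 0.0, -2.3]
opening: 0.312
finger_force: 24.3
```

View pics/s6.png

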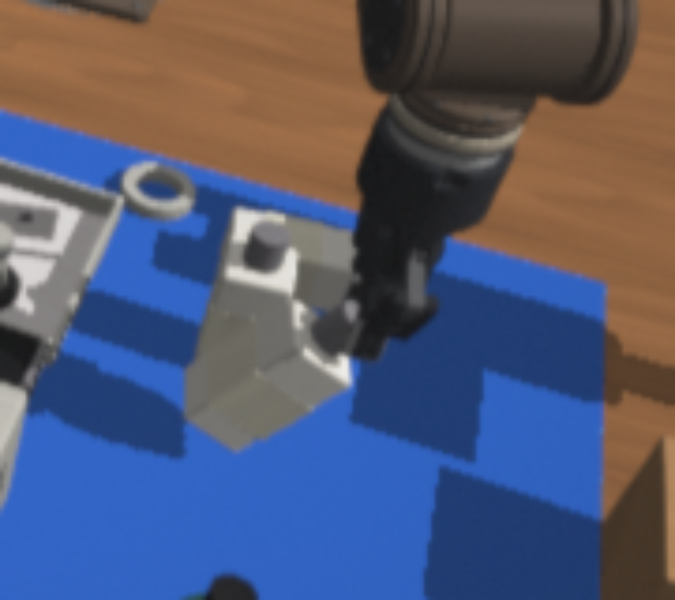

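```bash
python3 -m crank '[[[0,0,0],0,179],[[0,0,0],0,178],[[0,0,0],0,178]]'|tail -2; python3 -m crank '[[[0,0,0],0,177],[[0,0,0],0,177],[[0,0,0],0,177]]'|tail -2
python3 - <<'E'
from h import *
t=get_state()['eef_pos']; c=cam('scene');P=c['P'];hsv=cv2.cvtColor(c['frame'],cv2.COLOR_BGR2HSV)
m=(P[...,0]>.57)&(P[...,0]<.68)&(P[...,1]>.2)&(P[...,1]<.36)&(P[...,2]>.008)&(P[...,2]<.13)&(hsv[...,1]<60)&(hsv[...,2]>100)
q=P[m]*1000; print(len(q))
for y in range(200,360,15):
    a=q[(q[:,1]>y)&(q[:,1]<y+15)]
    if len(a)>5: print(y,np.round(np.percentile(a[:,2],[2,50,98])))
E
```

```text
opening: 0.318
finger_force: 24.3
opening: 0.315
finger_force: 24.3
875
230 [60. 61. 66.]
245 [59. 74. 91.]
260 [ 48.  92. 113.]
275 [ 40. 106. 129.]
290 [ 47.  91. 129.]
305 [ 67. 101. 129.]
320 [ 90. 120. 130.]
335 [114. 121. 123.]
```

```bash
cat > sl.py <<'E'
from h import *
c=cam('scene');P=c['P'];hsv=cv2.cvtColor(c['frame'],cv2.COLOR_BGR2HSV)
m=(P[...,0]>.57)&(P[...,0]<.68)&(P[...,1]>.2)&(P[...,1]<.36)&(P[...,2]>.008)&(P[...,2]<.13)&(hsv[...,1]<60)&(hsv[...,2]>100)
q=P[m]*1000
for y in range(200,360,15):
    a=q[(q[:,1]>y)&(q[:,1]<y+15)]
    if len(a)>5: print(y,np.round(np.percentile(a[:,2],[2,98])),end=' ')
print()
E
python3 -m crank '[[[0,0,0],0,176],[[0,0,0],0,176]]'|tail -2; python3 sl.py; python3 -m crank '[[[0,0,0],0,175],[[0,0,0],0,177]]'|tail -2; python3 sl.py
```

```text
opening: 0.315
finger_force: 24.3
230 [62. 65.] 245 [58. 91.] 260 [ 49. 114.] 275 [ 41. 129.] 290 [ 47. 128.] 305 [ 69. 128.] 320 [ 90. 129.] 335 [118. 124.] 
opening: 0.316
finger_force: 24.3
230 [62. 66.] 245 [57. 90.] 260 [ 50. 114.] 275 [ 41. 129.] 290 [ 48. 129.] 305 [ 65. 130.] 320 [ 90. 129.] 335 [117. 124.]
```

```bash
python3 -m crank '[[[0,0,15],0,255],[[0,0,25],0,255],[[0,0,27],0,255],[[0,0,27],0,255]]'|sed -n '2p;4p'; python3 sl.py;  python3 -m crank '[[[-10,0,-3],0,255],[[-20,0,-5],0,255],[[-30,0,-6],0,255],[[-40,0,-7],0,255],[[-40,0,-7],0,255]]'|sed -n '2p;4p'; python3 sl.py
```

```text
eef_pos: [0.6016, 0.3348, 0.111]
contact_force: [-1.4, 0.6, 2.0]
230 [30. 39.] 245 [30. 65.] 260 [23. 88.] 275 [ 15. 109.] 290 [ 26. 119.] 305 [ 44. 115.] 320 [ 63. 109.] 335 [89. 98.] 
eef_pos: [0.6117, 0.2931, 0.1196]
contact_force: [-2.1, 0.8, 5.0]
245 [ 17. 117.] 260 [ 14. 118.] 275 [ 11. 115.] 290 [ 28. 112.] 305 [ 83. 108.]
```

```bash
python3 -m crank '[[[-10,0,0],0,255],[[-20,0,1],0,255],[[-28,0,2],0,255],[[-28,0,3],0,255],[[-28,0,3],0,255]]'|sed -n '2p;4p'; python3 sl.py; python3 st.py pics/s7.png
```

```text
eef_pos: [0.618, 0.2658, 0.1177]
contact_force: [-3.3, -1.5, 9.3]
230 [ 17. 112.] 245 [ 11. 112.] 260 [ 12. 112.] 275 [ 12. 111.] 290 [ 64. 107.]
```

View pics/s7.png

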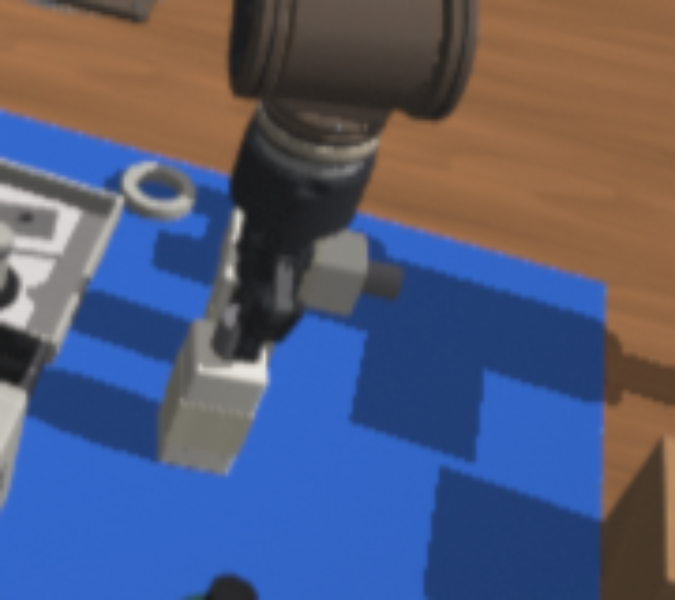

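```bash
python3 -m crank '[[[0,0,0],0,160],[[0,0,0],0,130],[[0,0,0],0,110],[[0,0,0],0,110],[[0,0,-50],0,110],[[0,0,-100],0,60],[[0,0,-100],0,0],[[0,0,-100],0,0]]'|sed -n 2p; python3 sl.py; python3 go.py 405 374 200 99
```

```text
eef_pos: [0.6178, 0.2681, 0.2175]
230 [ 18. 111.] 245 [ 12. 112.] 260 [ 10. 121.] 275 [ 11. 110.] 
shift [ 150. -183.   15.] yaw 3.7 | pos [616.6 267.7 214.9] phi 102.7 tilt [-0.  0. -1.] open 1.0043546017844167 q6 0.04 t 31.35
```

```bash
python3 -m crank '[[[150,-183,0],4,0],[[150,-183,0],4,0],[[150,-183,0],4,0],[[150,-183,0],4,0],[[150,-183,0],4,0],[[150,-183,60],4,0],[[150,-183,100],4,0],[[150,-183,100],4,0]]'|head -2; python3 b.py; python3 go.py 405 374 9 99
```

```text
time: 32.15
eef_pos: [0.3984, 0.37, 0.1052]
[420. 290.] [ 51. 105.] 5.5 0.0547617506424698
shift [  2.   5. 100.] yaw -0.3 | pos [401.3 371.6 109.6] phi 98.7 tilt [-0.005 -0.012 -1.   ] open 1.0008018451870422 q6 0.41 t 32.2
```

```bash
python3 -m crank '[[[3,4,40],0,0],[[3,4,80],0,0],[[3,4,99],0,0],[[3,4,99],0,0],[[3,4,99],0,255],[[3,4,99],0,255],[[3,4,99],0,255],[[3,4,99],0,255],[[3,4,99],0,255],[[3,4,99],0,255]]' 20; python3 -m crank '[[[0,0,0],0,255],[[0,0,-30],0,255],[[0,0,-70],0,255],[[0,0,-110],0,255],[[0,0,-130],0,255],[[0,0,-130],0,255],[[0,0,-130],0,255]]' ; sed -i 's/P\[...,0\]>.57)&(P\[...,0\]<.68)&(P\[...,1\]>.2)&(P\[...,1\]<.36)/P[...,0]>.35)\&(P[...,0]<.46)\&(P[...,1]>.22)\&(P[...,1]<.4)/; s/200,360/220,400/' sl.py; python3 sl.py;  python3 st.py pics/s8.png
```

```text
time: 33.2
eef_pos: [0.4096, 0.3784, 0.0174]
tcp_rot: [0.652, 0.759, 0.001, 0.0]
contact_force: [-0.4, 1.7, 5.5]
opening: 0.31
finger_force: 19.6
time: 33.9
eef_pos: [0.4083, 0.377, 0.145]
tcp_rot: [0.652, 0.759, -0.001, -0.0]
contact_force: [-0.1, -0.7, -0.6]
opening: 0.001
finger_force: 0.0
325 [ 98. 111.] 340 [106. 116.] 355 [113. 119.] 370 [115. 121.]
```

View pics/s8.png

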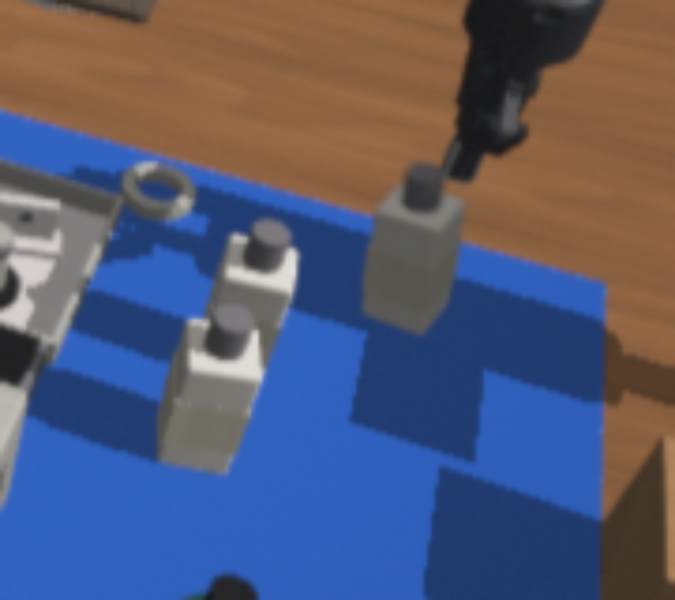

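The picture shows bottle C just slipped out of the grip, nearly upright at (415,250). I'll clear the arm and see where it settles.

```bash
python3 -m crank '[[[10,0,-30],0,255],[[30,0,-60],0,255],[[30,0,-100],0,255],[[30,0,-100],0,0],[[30,0,-100],0,0],[[30,0,-100],0,0],[[30,0,-100],0,0]]'|head -2; python3 sl.py; python3 b.py;  python3 st.py pics/s9.png
```

```text
time: 34.7
eef_pos: [0.4033, 0.4063, 0.2433]
355 [106. 112.] 370 [107. 112.] 385 [108. 112.]
```

```bash
python3 go.py 640 -250 240 90; python3 -m crank '[[[-300,0,0],0,0],[[-300,0,0],0,0],[[-300,0,0],0,0],[[-300,0,0],0,0],[[-300,0,0],0,0],[[-300,0,0],0,0],[[-300,0,0],0,0]]'|head -2; python3 go.py 640 -250 240 90
```

```text
shift [-685.  134.    5.] yaw 8.7 | pos [403.8 406.8 244.7] phi 98.7 tilt [-0.001 -0.002 -1.   ] open 0.9273336679116603 q6 0.46 t 34.85
time: 35.55
eef_pos: [0.4503, 0.1056, 0.246]
shift [-379.  137.    7.] yaw 8.2 | pos [450.3 105.6 246. ] phi 98.2 tilt [-0.002  0.    -1.   ] open 0.9979415062663053 q6 -0.13 t 35.55
```

```bash
python3 -m crank '[[[-379,137,0],8,255],[[-379,137,0],8,255],[[-379,137,0],8,255],[[-379,137,0],8,255],[[-379,137,0],8,255],[[-379,137,0],8,255],[[-379,137,0],8,255],[[-379,137,0],8,255],[[-379,137,0],8,255]]'|head -2
python3 - <<'E'
from h import *
c=cam('top');comps(c,.016)
P=c['P']
for u,v in ((362,249),): 
    a=P[int(v*.64)-2:int(v*.64)+3,int(u*.64)-3:int(u*.64)+4].reshape(-1,3); print('start',a.mean(0))
hsv=cv2.cvtColor(c['frame'],cv2.COLOR_BGR2HSV)
m=((hsv[...,2]>70)&(hsv[...,1]<70)&(P[...,0]>.61)&(P[...,0]<.67)&(P[...,1]<.12)&(P[...,1]>-.1)&(P[...,2]>.04)).astype(np.uint8)
n,l,st,ce=cv2.connectedComponentsWithStats(m)
for i in range(1,n):
    if st[i,4]>20: print(st[i],P[l==i].mean(0),np.ptp(P[l==i],0))
cv2.imwrite('pics/t2.png',cv2.resize(c['frame'][100:290,40:420],(800,400)))
E
```

```text
time: 36.45
eef_pos: [0.6433, -0.2478, 0.2436]
[134. 119.] n 2482 ztop 163 xy [849. 407.] rect [861. 440.] [154.  17.] 89 hsv [129.  61.  32.]
[333. 178.] n 10568 ztop 129 xy [750.  20.] rect [810.   5.] [283. 194.] 88 hsv [160.  21. 122.]
[597. 179.] n 456 ztop 32 xy [ 828. -477.] rect [ 830. -476.] [165.  26.] 90 hsv [160.  17. 211.]
[785. 247.] n 1506 ztop 108 xy [ 714. -809.] rect [ 721. -808.] [  6. 218.] 90 hsv [156.   9.  90.]
[ 29. 226.] n 1803 ztop 104 xy [618. 543.] rect [621. 567.] [ 78. 121.] 90 hsv [ 13. 146. 158.]
[689. 250.] n 1073 ztop 53 xy [ 701. -652.] rect [ 701. -647.] [162. 121.] 0 hsv [163.  25.  61.]
[193. 242.] n 634 ztop 140 xy [610. 247.] rect [619. 258.] [27. 26.] 51 hsv [128.  18. 102.]
[548. 245.] n 426 ztop 68 xy [ 678. -383.] rect [ 685. -387.] [57. 58.] 3 hsv [  8. 155. 125.]
[598. 304.] n 291 ztop 32 xy [ 579. -488.] rect [ 609. -493.] [ 25. 154.] 83 hsv [176. 206. 189.]
[180. 293.] n 619 ztop 140 xy [516. 253.] rect [523. 265.] [26. 27.] 48 hsv [132.  17. 107.]
[519. 288.] n 140 ztop 69 xy [ 592. -335.] rect [ 595. -337.] [28. 29.] 51 hsv [ 12.5  18
[... 299 characters left out ...]
2. 358.] n 103 ztop 52 xy [ 471. -369.] rect [ 472. -370.] [51. 11.] 86 hsv [160.  15. 209.]
[225. 381.] n 87 ztop 22 xy [381. 176.] rect [379. 174.] [24. 54.] 10 hsv [ 13.  21. 187.]
[547. 417.] n 117 ztop 51 xy [ 370. -401.] rect [ 371. -403.] [48. 11.] 15 hsv [112. 197. 173.]
[653. 462.] n 142 ztop 65 xy [ 311. -581.] rect [ 311. -586.] [21. 27.] 6 hsv [143.  152.   93.5]
start [ 0.59321062 -0.05908898  0.21295878]
[179 149   8   9  65] [0.64187177 0.09427105 0.06007733] [0.02190046 0.02262593 0.01657287]
[196 151   8   9  58] [0.64080852 0.04419211 0.06047822] [0.0212567  0.02080373 0.01330638]
[222 152  16  13 132] [ 0.64181065 -0.03537608  0.06075283] [0.03271757 0.04270035 0.02011065]
```

View pics/t2.png

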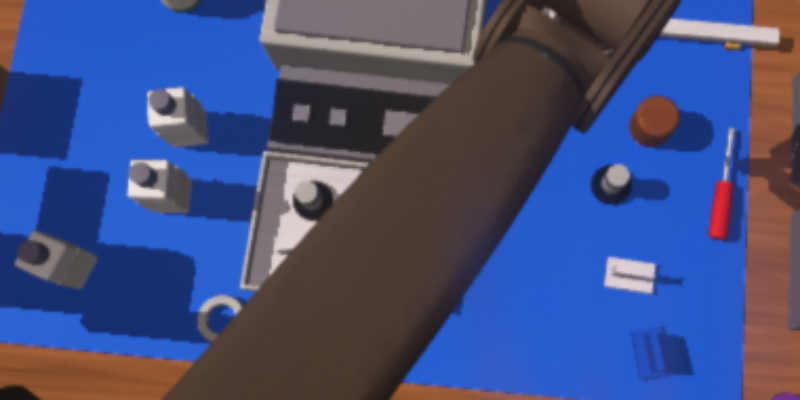

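All three bottles stand, with caps at (163,100), (143,172) and (32,252). I'll check the tray contents from the scene camera and get the key centre from the first frame.

```bash
python3 - <<'E'
from h import *
d=np.load("top0.npz");P=d["P"]; hsv=cv2.cvtColor(d['frame'],cv2.COLOR_BGR2HSV)
m=((hsv[...,2]>70)&(hsv[...,1]<70)&(P[...,0]>.615)&(P[...,0]<.668)&(P[...,1]<.12)&(P[...,1]>-.11)&(P[...,2]>.04)).astype(np.uint8)
n,l,st,ce=cv2.connectedComponentsWithStats(m)
for i in range(1,n):
    if st[i,4]>20: print(st[i],P[l==i].mean(0),np.ptp(P[l==i],0))
c=cam('scene');Q=c['P']; comps(c,.016,30)
cv2.imwrite('pics/s10.png',cv2.resize(c['frame'][150:290,220:380],(640,560)))
E
python3 go.py 638 -45 110 90
```

```text
[179 150   8   8  55] [0.64264309 0.09393093 0.05997209] [0.01866284 0.02146162 0.01114391]
[196 151   8   9  54] [0.64098842 0.04380303 0.0607354 ] [0.02080127 0.0211125  0.01317665]
[222 152  20  14 223] [ 0.63914002 -0.04597823  0.06057233] [0.03443616 0.05331911 0.01741564]
[  6. 125.] n 237 ztop 146 xy [  322. -1573.] rect [  304. -1571.] [18. 13.] 50 hsv [107. 153. 108.]
[278. 206.] n 92 ztop 65 xy [ 315. -581.] rect [ 312. -587.] [21. 34.] 3 hsv [140. 135.  92.]
[ 57. 252.] n 3724 ztop 122 xy [ 741. -820.] rect [ 719. -886.] [222. 166.] 0 hsv [110.   8. 113.]
[209. 241.] n 883 ztop 51 xy [ 506. -643.] rect [ 499. -646.] [164. 125.] 0 hsv [135.   9.  63.]
[327. 239.] n 70 ztop 50 xy [ 377. -399.] rect [ 369. -403.] [52. 11.] 13 hsv [111.  181.5 148. ]
[148. 289.] n 1093 ztop 51 xy [ 705. -646.] rect [ 698. -648.] [127. 165.] 90 hsv [135.   9.  66.]
[317. 265.] n 119 ztop 49 xy [ 473. -366.] rect [ 471. -369.] [14. 53.] 1 hsv [115.   6. 110.]
[248. 280.] n 134 ztop 30 xy [ 574. -482.] rect [ 575. -485.] [25. 83.] 83 hsv [  1. 190. 203.]
[396. 415.] n 13743 ztop 127 xy [835.  12.
[... 528 characters left out ...]
30. 326.] n 269 ztop 35 xy [541. -61.] rect [535. -64.] [69. 43.] 83 hsv [120.  11.  54.]
[503. 332.] n 323 ztop 67 xy [523.  78.] rect [533.  73.] [28. 29.] 37 hsv [ 21.   7. 122.]
[594. 378.] n 1412 ztop 140 xy [625. 262.] rect [571. 263.] [ 27. 126.] 85 hsv [ 24.  13. 120.]
[778. 469.] n 1729 ztop 103 xy [651. 541.] rect [619. 546.] [ 33. 123.] 89 hsv [ 14. 107.  72.]
[586. 508.] n 1037 ztop 125 xy [836. 300.] rect [820. 302.] [27. 27.] 30 hsv [65. 74. 85.]
[682. 566.] n 3743 ztop 165 xy [863. 423.] rect [860. 441.] [154.  16.] 89 hsv [120.  15.  35.]
shift [199.  -2. 135.] yaw 0.6 | pos [ 642.2 -243.7  244.4] phi 90.6 tilt [ 0.002 -0.002 -1.   ] open 0.001988136569771782 q6 -0.52 t 36.55
```

View pics/s10.png

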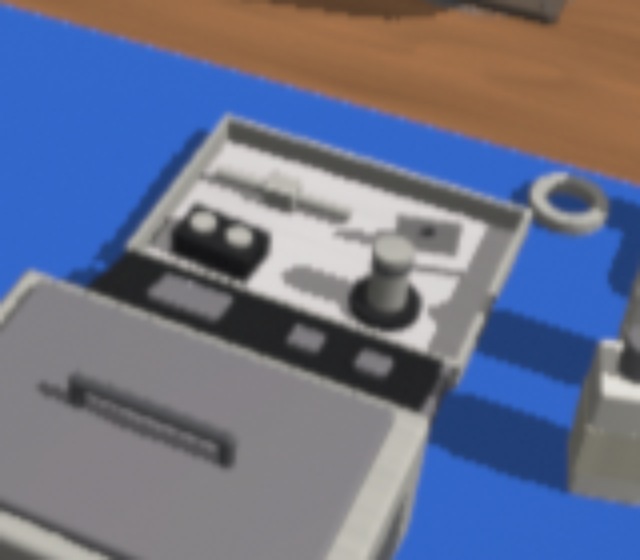

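The tray holds the cover (220,240), shaft (285,190), bracket (430,235) and eyepiece (385,285). Nothing else is in it, so I'll press START next.

```bash
python3 -m crank '[[[199,-6,135],0,255],[[199,-6,135],0,255],[[199,-6,135],0,255],[[199,-6,135],0,255],[[199,-6,135],0,255],[[199,-6,135],0,255],[[199,-6,135],0,255],[[199,-6,135],0,255]]'|sed -n '2p;4p'; python3 go.py 634 -46 75 90
```

```text
eef_pos: [0.6345, -0.0443, 0.1128]
contact_force: [-0.4, -0.5, 0.4]
shift [-2. -1. 38.] yaw 0.7 | pos [634.5 -44.3 112.8] phi 90.7 tilt [-0.001  0.003 -1.   ] open -0.004880357192321035 q6 -0.24 t 37.35
```

```bash
python3 -m crank '[[[-2,0,20],0,255],[[-2,0,38],0,255],[[-2,0,38],0,255],[[-2,0,42],0,255],[[-2,0,42],0,255]]'|sed -n '2p;4p'; python3 -m crank '[[[0,0,2],0,255],[[0,0,2],0,255]]'|sed -n '2p;4p';  python3 -m crank '[[[0,0,2],0,255],[[0,0,2],0,255]]'|sed -n '2p;4p'
```

```text
eef_pos: [0.6346, -0.0471, 0.0703]
contact_force: [0.5, -0.6, 0.3]
eef_pos: [0.6342, -0.0466, 0.0678]
contact_force: [0.6, 0.1, -0.5]
eef_pos: [0.6337, -0.0463, 0.065]
contact_force: [-0.6, -0.4, -0.7]
```

```bash
for i in 1; do python3 -m crank '[[[0,0,1],0,255],[[0,0,1],0,255]]'|sed -n '2p;4p'; python3 -m crank '[[[0,0,1],0,255],[[0,0,1],0,255]]'|sed -n '2p;4p'; python3 -m crank '[[[0,0,1],0,255],[[0,0,1],0,255]]'|sed -n '2p;4p'; done
```

```text
eef_pos: [0.6337, -0.0464, 0.0639]
contact_force: [-0.6, 0.3, 0.5]
eef_pos: [0.6337, -0.0464, 0.0629]
contact_force: [0.5, -0.1, -0.1]
eef_pos: [0.6337, -0.0464, 0.0619]
contact_force: [0.1, 0.7, 0.3]
```

```bash
python3 -m crank '[[[0,0,1],0,255],[[0,0,1],0,255]]'|sed -n '2p;4p'; python3 -m crank '[[[0,0,1],0,255],[[0,0,1],0,255]]'|sed -n '2p;4p'
```

```text
eef_pos: [0.6337, -0.0464, 0.0609]
contact_force: [0.4, -0.5, -0.3]
eef_pos: [0.6339, -0.0464, 0.0601]
contact_force: [-0.0, -0.2, 0.1]
```

```bash
python3 -m crank '[[[0,0,1],0,255],[[0,0,1],0,255]]'|sed -n '2p;4p'
```

```text
eef_pos: [0.6341, -0.0464, 0.0596]
contact_force: [-1.3, 1.3, 2.4]
```

Contact. Stepping on until it reads about 10 N.

```bash
python3 -m crank '[[[0,0,1],0,255],[[0,0,1],0,255]]'|sed -n '2p;4p'
```

```text
eef_pos: [0.6342, -0.0465, 0.0591]
contact_force: [-3.1, 0.3, 4.5]
```

```bash
python3 -m crank '[[[0,0,1],0,255],[[0,0,1],0,255]]'|sed -n '2p;4p'
```

```text
eef_pos: [0.6343, -0.0465, 0.059]
contact_force: [-2.1, 0.6, 8.0]
```

```bash
python3 -m crank '[[[0,0,1],0,255],[[0,0,1],0,255],[[0,0,1],0,255],[[0,0,1],0,255]]'|sed -n '2p;4p';python3 -m crank '[[[0,0,-40],0,255],[[0,0,-90],0,255],[[0,0,-120],0,255],[[0,0,-120],0,255],[[0,0,-120],0,255],[[0,0,-120],0,255],[[0,0,-120],0,255],[[0,0,-120],0,255]]'|sed -n '1,4p'; python3 -c "
from h import *
c=cam('scene');comps(c,.016,30)"|grep -E 'ztop (28|29|35|67|68|49|140|2.) '
```

```text
eef_pos: [0.6344, -0.0465, 0.0589]
contact_force: [-6.1, 1.6, 12.7]
time: 41.05
eef_pos: [0.6329, -0.0462, 0.1741]
tcp_rot: [0.703, 0.711, -0.001, -0.001]
contact_force: [-0.5, 0.1, -0.9]
[327. 239.] n 69 ztop 49 xy [ 376. -399.] rect [ 371. -402.] [52. 12.] 15 hsv [111. 182. 152.]
[298. 298.] n 150 ztop 67 xy [ 602. -331.] rect [ 596. -336.] [30. 28.] 83 hsv [30. 11. 77.]
[566. 311.] n 120 ztop 22 xy [362. 174.] rect [360. 173.] [60. 61.] 68 hsv [ 26.5  13.  163. ]
[503. 331.] n 319 ztop 67 xy [522.  78.] rect [533.  73.] [28. 29.] 14 hsv [ 20.   8. 125.]
[595. 378.] n 1406 ztop 140 xy [625. 263.] rect [570. 263.] [ 27. 125.] 85 hsv [ 24.  13. 123.]
```

```bash
python3 -c "
from h import *
c=cam('scene');comps(c,.016,20)"|grep -E 'xy \[ ?(3|4|5)'; python3 -c "
from h import *
c=cam('top');comps(c,.016,20)"|grep -E 'xy \[ ?(3|4|5|6)'
```

```text
[278. 206.] n 92 ztop 64 xy [ 316. -580.] rect [ 312. -588.] [32. 22.] 85 hsv [140.  126.5  67. ]
[209. 241.] n 873 ztop 51 xy [ 507. -645.] rect [ 499. -647.] [168. 124.] 1 hsv [135.   9.  76.]
[327. 239.] n 72 ztop 50 xy [ 377. -399.] rect [ 371. -402.] [51. 11.] 14 hsv [111.  182.5 153. ]
[317. 265.] n 116 ztop 49 xy [ 474. -367.] rect [ 470. -368.] [53. 15.] 85 hsv [115.    6.  115.5]
[246. 281.] n 143 ztop 30 xy [ 579. -483.] rect [ 591. -487.] [ 23. 118.] 81 hsv [  1. 176. 102.]
[566. 311.] n 118 ztop 21 xy [362. 174.] rect [360. 172.] [63. 58.] 12 hsv [ 27.  13. 164.]
[678. 340.] n 806 ztop 140 xy [429. 381.] rect [413. 384.] [28. 26.] 52 hsv [24.  14.5 95. ]
[430. 326.] n 268 ztop 34 xy [541. -61.] rect [535. -64.] [70. 42.] 85 hsv [110.   11.   59.5]
[503. 332.] n 321 ztop 67 xy [524.  78.] rect [534.  73.] [27. 29.] 47 hsv [ 21.   8. 124.]
[ 29. 226.] n 1798 ztop 105 xy [618. 543.] rect [622. 566.] [123.  76.] 2 hsv [ 13. 145. 162.]
[193. 242.] n 636 ztop 140 xy [610. 247.] rect [619. 258.] [26. 27.] 33 hsv [126.  18. 104.]
[548. 245.] n 426 ztop 68 xy [ 679. -383.] rect [ 
[... 294 characters left out ...]
37.] [28. 27.] 51 hsv [123.  17. 101.]
[367. 309.] n 366 ztop 36 xy [534. -65.] rect [536. -65.] [70. 43.] 84 hsv [130.  24.  59.]
[690. 356.] n 1051 ztop 53 xy [ 503. -660.] rect [ 501. -648.] [124. 160.] 90 hsv [163.  26.  93.]
[102. 348.] n 653 ztop 140 xy [409. 368.] rect [413. 383.] [27. 27.] 54 hsv [14. 22. 86.]
[351. 350.] n 203 ztop 29 xy [456. -45.] rect [457. -44.] [119.  21.] 87 hsv [ 11.  21. 185.]
[532. 358.] n 103 ztop 52 xy [ 470. -369.] rect [ 472. -370.] [50. 11.] 88 hsv [160.  15. 212.]
[548. 417.] n 115 ztop 52 xy [ 370. -402.] rect [ 371. -403.] [48. 11.] 14 hsv [112. 197. 173.]
[653. 462.] n 141 ztop 66 xy [ 311. -581.] rect [ 311. -586.] [21. 29.] 5 hsv [143. 143.  73.]
```

```bash
python3 -c "
from plant import ctrl
print(ctrl.sign_off())"
```

```text
the job is handed in; nothing more can be done
None
```

Job handed in, verdict not shown: the tray holds one eyepiece, bracket, cover and shaft, all three bottles stand upright outside it, and START was pressed to about 13 N with neither small key touched.

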